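Sort the mixed bench things into their holders

TASK

Tidy the mixed things from the front of the bench into their grey holders: the two small brown bottles into the bottle rack, one in each bay (either way round), the specimen cup into the round stand, and the marker pen flat into the long low pen tray. Each ends released and resting right down on the floor of its holder; keep the bottles and the cup upright all the time, and set things down rather than dropping them. The flat round petri dish among them stays where it is.

Things in the scene. Friction and masses are not known exactly. Their poses are not given: they have to be found in the camera images.
- bottle_a: Standing small brown glass reagent bottle with a green screw cap. Body a cylinder 36 mm in diameter up to 55 mm, cap 19 mm in diameter, 62 mm high overall, about 35 g. Origin at the centre of its underside, z up along its axis. Round, so it may be gripped across the body from any side. (A larger brown bottle with a white cap farther back is not meant.)
- bottle_b: Standing small brown glass reagent bottle with a red screw cap. Body a cylinder 36 mm in diameter up to 55 mm, cap 19 mm in diameter, 62 mm high overall, about 35 g. Origin at the centre of its underside, z up along its axis. Round, so it may be gripped across the body from any side. (A larger brown bottle with a white cap farther back is not meant.)
- cup: Standing specimen cup, white translucent tapered body with a yellow screw lid, in the front row on the bench (the similar cups far back at the left are not meant). 70 mm high; body at most 60 mm across, lid 66 mm in diameter between 56 and 70 mm height, about 45 g. Origin at the centre of its underside, z up. Round: grip it across the lid from any side.
- marker: Marker pen with a white barrel and black cap, lying flat: 138 mm long along its y axis, 17 mm wide (x), 18 mm high. Origin midway along it, at the height of its underside as it lies at the start (z up). About symmetric in weight; grip it across x near the middle. Either end may point either way in the tray.
- bottle_rack: Fixed grey rectangular tray with two equal square bays side by side along its y axis. Outside 64 (x) x 124 (y) x 25 mm high; walls and divider 4 mm thick, floor about 4 mm thick. Bays 56 x 56 mm, 21 mm deep, centred at y = +30 and y = -30 mm. Origin at the centre of its underside, z up. Fingers closing along the rack's x stay clear of the bottle in the other bay.
- cup_stand: Fixed grey round stand, an open ring-shaped bowl 98 mm across its foot, 90 mm outside and 82 mm inside diameter above, 20 mm high, floor 3 mm thick. Origin at the centre of its underside, z up.
- pen_tray: Fixed grey long low tray, outside 54 (x) x 174 (y) x 10 mm high; walls 4 mm thick, floor about 4 mm thick, so inside 46 x 166 mm. The pen lies along its y axis and stands out above the walls. Origin at the centre of its underside, z up.
- dish: Whitish flat lidded petri dish, 62 mm in diameter, 16 mm high, standing in the same row as the things to sort; not to be moved. Origin at the centre of its underside. Behind all this, from about x = 0.62 m, a wall cabinet hangs less than 0.6 m above the bench: swing with the arm drawn in.
Not all that is in view belongs to the job. Leave any pink look-alike of the bottle_a alone. There is more than one size of the cup; the job needs the smaller.

How it is judged:
By the outcome, as a careful person would: the job done as asked, in the order asked, and still so for the second after the job is handed in, with the robot touching nothing.
It also fails if it takes over 109 s, if anything falls off the work surface, if the arm or the gripper's body presses on something with over 40 N, if the wrist force passes 120 N, or if a joint passes its speed limit or range.

ROBOT

A 6-joint arm with a two-finger parallel gripper is mounted at the origin on a cart in front of the work surface, level with it; the furniture and walls round the work are solid. World frame = base frame: x ahead of the robot, y to its left, z up, the work surface at z = 0. Lengths are in m, angles in degrees, forces in N, time in s.
With the tool pointing down it reaches from about 0.375 to 0.9 m from the base axis. Payload 3.1 kg.
Tool frame: the origin (TCP) lies between the finger pads; the fingertips stand 8 mm ahead of it and the grasp point (between the pads) lies 11 mm behind it; z points along the fingers, y is the line along which they close (so a half turn about z gives the same grasp; the last joint's range is limited). The gripper opens to 85 mm and grips with 20 to 120 N. Pads are 22 mm wide; open, the fingers measure 114 mm over their backs; the gripper's body (76 mm by 85 mm) begins 54 mm behind the grasp point. The pads swing forward as they close: fully open they stand 13 mm farther back than shut.
Start: joints at [-82.305, 30.224, 82.088, -0, 67.689, -10.227], TCP at [0.192, -0.595, 0.239] pointing down, gripper open.
Joint ranges: [-176.69, 176.69], [-43.24, 126.21], [12.49, 139.97], [-82, 262], [0, 151.66], [-163.58, 163.58]. Speed limits (degrees/s): [159.86, 159.86, 180, 180, 180, 180].

INTERFACE

Orientations are given as [roll, pitch, yaw] about the fixed x, y, z axes, in that order (R = Rz(yaw) Ry(pitch) Rx(roll)).
In Python, from cell import * gives the robot as it stands. The module is installed in compiled form; this text tells all that it offers.
- The arm moves only by the shell command python3 -m creep 'ROWS' [FORCE]. ROWS is JSON, one flat list of numbers, 5 for each row, row after row: the shift along the tool's x, y, z scaled (see below), then the turn about the tool's z scaled (see below), then the opening, from 0 (shut) to 1 (fully open). A call has 1 to 20 rows; each row is the pose to reach, as a shift and turn from the pose commanded when the call began, along the tool's axes at that moment, turning the shorter way round; what a row does not reach only later rows make up. The controller multiplies each number of a shift by 300 mm and each number of a turn by 2 pi rad. A row lasts 1/8 s, in which the tool goes at most 62.5 mm and 10.7 degrees, less where a joint would pass 70% of its speed; a pose out of reach is approached as far as the arm can. A call with a number of a shift or a turn outside -1 to 1 is refused whole. A call with a gripper value outside its range is refused whole. The fingers move at their own pace and stop on an object; FORCE is the grip in N (left out, the last holds). Time passes only in rows, so rows that repeat a pose let the fingers close. It gives the time, the measured TCP pose, the force, the opening and the grip force at its end, in the units of the state.
- get_obs(): the state, without advancing time (a new reading comes with each control period).
- snapshot(name): name is "scene" or "top" or "wrist"; returns the picture (400x640x3 uint8, red, green, blue); there is no depth.
- camera_params(name): a dict with "fx", "fy", "cx", "cy" (pixels), "extrinsics" (4x4, takes a point from camera to world coordinates). Camera axes: x right, y down, z forward; pixel columns grow to the right and rows downward; lengths in m; the calibration is good to about 2 mm. The wrist camera is an equidistant fisheye: a pixel r from the principal point sees the ray r / f radians off the axis. A picture is of the moment at which its call begins: read the wrist's pose just before it. camera_params takes no time and is no camera call; for the wrist camera it gives the pose at the moment of the call.
- finish_job(): hands the job in; it is judged then, once.
Trained networks look in the newest picture that a camera, given by its name, has taken for a name from the list of things; names that differ only in an ending like _2 or _b are one class to them, and where a whole thing is asked for, a point or a joint stands for the part that bears it (a point fixed in the world has none). Each returns a list of dicts, best first, with "score" (0 to 1); they miss things now and then, are a little off and sometimes report something else, mostly with a low value. They report only what shows in the picture. A call takes as long as a camera call. They do not tell look-alikes from the thing itself.
- find_in(name, camera): "box" ([left, top, right, bottom] as shares, 0 to 1, of the picture: columns of its width, rows of its height, round what is visible of it).
- place_of(name, camera): "xy" ([column, row] as shares, 0 to 1, of the picture: columns of its width, rows of its height: a listed point, or the origin of a listed thing).
The state is a dict: "time": time; "qpos": joint angles; "qd": joint speeds; "joint_torque": joint torques, N m; "tool_pos": TCP position; "tcp_rot": TCP orientation; "force": force on the tool from outside, world axes, zero at the start; "torque": the same for the moment, N m; "grip_width": finger opening in m; "grip_force": force on a finger pad.
Only numpy, scipy, OpenCV 4.12 (cv2) and the standard library are available. Lean on these libraries where they do the work, as an engineer would, in place of code of your own. Each camera call takes 0.05 s, during which the arm holds its last target. There are 200 camera calls.

## Working session

There is one attempt and no reset: what is moved stays moved. The work goes in short steps, Python scripts to look and compute and a shell command to move; the robot and the scene stay as the last step left them, time stands still between calls to the robot, and variables do not carry over. Pictures are saved under pics/ and viewed, at most 14 in all, crops included, and the job is handed in when it is done.

```bash
mkdir -p pics; python3 - <<'E'
from cell import *
import cv2
o=get_obs();print(o)
for c in("scene","top"):
    im=snapshot(c);cv2.imwrite(f"pics/{c}0.png",im[:,:,::-1])
    p=camera_params(c);print(c,p)
    for n in("bottle_a","cup","marker","bottle_rack","cup_stand","pen_tray","dish"):
        print(n,[(round(d["score"],2),round(d["xy"][0]*640),round(d["xy"][1]*400)) for d in place_of(n,c)])
E
```

```text
{'time': 0.0, 'qpos': array([-8.23048320e+01,  3.02787024e+01,  8.21577793e+01,  1.01526615e-04,
        6.76904707e+01, -1.02276104e+01]), 'qd': array([ 0.01739026, -0.03894805, -0.03758107,  0.02242259, -0.06437637,
       -0.06919515]), 'joint_torque': array([-5.70056727e-04, -4.42346370e+01, -1.78026402e+01, -3.55547263e-04,
        8.39691114e-03,  2.97043776e-06]), 'tool_pos': array([ 0.19226207, -0.59394045,  0.23832871]), 'tcp_rot': array([-1.79875082e+02, -2.26338708e-02,  1.79227150e+01]), 'force': array([-0.20821565, -0.04912718,  0.02324442]), 'torque': array([-0.00418284,  0.01650438, -0.04543349]), 'grip_force': 0.0, 'grip_width': 0.08523226622794597}
scene {'fx': 502.4404693239186, 'fy': 502.4404693239186, 'cx': 308.14469902984496, 'cy': 199.54426481464705, 'extrinsics': array([[ 0.49510319, -0.52789636,  0.6900712 , -0.51260537],
       [-0.8687574 , -0.29023551,  0.40127786, -0.46611278],
       [-0.01154995, -0.79817842, -0.6023104 ,  0.89887365],
       [ 0.        ,  0.        ,  0.        ,  1.        ]])}
bottle_a [(0.86, 405, 254), (0.69, 437, 264), (0.59, 360, 238)]
cup [(0.71, 205, 163)]
marker [(0.71, 307, 220)]
bottle_rack [(0.6, 313, 192)]
cup_stand [(0.86, 242, 173)]
pen_tray [(0.9, 393, 218)]
dish [(0.63, 228, 193)]
top {'fx': 383.6155199188472, 'fy': 383.6155199188472, 'cx': 313.2591552282761, 'cy': 204.21795024023382, 'extrinsics': array([[ 0.0224435 , -0.98418361,  0.17572397,  0.25842762],
       [-0.99967776, -0.02000739,  0.01562291,  0.12431693],
       [-0.01186004, -0.17601797, -0.9843155 ,  1.23210948],
       [ 0.        ,  0.        ,  0.        ,  1.        ]])}
bottle_a [(0.73, 443, 221), (0.67, 379, 221), (0.57, 423, 225), (0.17, 395, 187)]
cup [(0.92, 295, 214), (0.82, 196, 185)]
marker [(0.71, 332, 221)]
bottle_rack [(0.73, 313, 184)]
cup_stand [(0.88, 245, 185)]
pen_tray [(0.82, 395, 188)]
dish []
```

```bash
python3 - <<'E'
import cv2
a=cv2.imread("pics/top0.png");c=a[130:270,140:500];cv2.imwrite("pics/topc.png",cv2.resize(c,(792,308),interpolation=cv2.INTER_CUBIC))
E
```

```text
(no output)
```

View pics/topc.png

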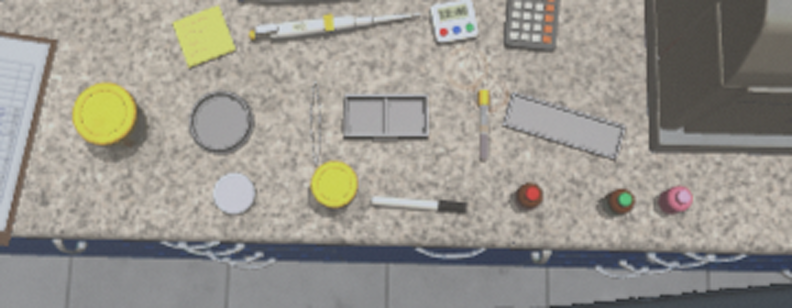

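View pics/scene0.png

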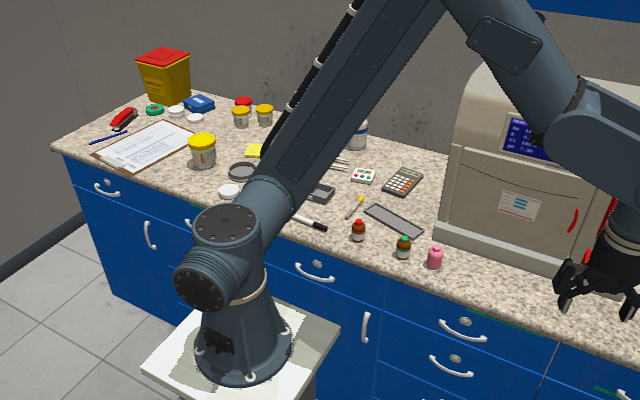

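The top crop shows, left to right, the big cup, stand (240,185), dish (246,218), small cup (292,214), rack (315,183), marker (331,223), tray (396,187), and the red (382,218), green (424,221) and pink (449,220) bottles. The scene view shows the arm at the right, in front of the analyser.

```bash
cat > h.py <<'E'
import numpy as np, cv2
def ray(p,u,v,fish=False):
    x=(u-p["cx"])/p["fx"];y=(v-p["cy"])/p["fy"]
    if fish:
        r=np.hypot(x,y);d=np.array([np.sin(r)*x/r,np.sin(r)*y/r,np.cos(r)])
    else: d=np.array([x,y,1.])
    E=p["extrinsics"];return E[:3,3],E[:3,:3]@d
def world(p,u,v,z,fish=False):
    o,d=ray(p,u,v,fish);return (o+d*(z-o[2])/d[2])[:2]
def pix(p,X,fish=False):
    E=p["extrinsics"];c=E[:3,:3].T@(np.array(X)-E[:3,3])
    if fish:
        n=np.hypot(c[0],c[1]);t=np.arctan2(n,c[2]);return p["cx"]+p["fx"]*t*c[0]/n,p["cy"]+p["fy"]*t*c[1]/n
    return p["cx"]+p["fx"]*c[0]/c[2],p["cy"]+p["fy"]*c[1]/c[2]
def tool(dxyz_world,yaw_now,yaw_to=None):
    "tool pointing down, R=Rz(yaw)Rx(180): world shift -> scaled row numbers"
    c,s=np.cos(np.radians(yaw_now)),np.sin(np.radians(yaw_now));dx,dy,dz=dxyz_world
    r=[(c*dx+s*dy)/.3,(s*dx-c*dy)/.3,-dz/.3]
    t=0 if yaw_to is None else -(((yaw_to-yaw_now)+90)%180-90)/360   # tool z is down; half turn alike
    return np.round(r+[t],4)
E
python3 - <<'E'
from h import *;from cell import camera_params
t=camera_params("top");s=camera_params("scene")
C=lambda a,b:(140+a/2.2,130+b/2.2)
for n,a,b,z in[("red",532,193,.062),("green",624,200,.062),("pink",680,198,.062),("cup",334,184,.07),("stand",221,122,.02),("dish",234,193,.016),("rackTL",344,96,.025),("rackTR",427,96,.025),("rackBR",427,138,.025),("rackBL",344,138,.025),("trayTL",512,95,.01),("trayTR",622,127,.01),("trayBR",614,159,.01),("trayBL",504,126,.01),("penL",373,201,.009),("penR",466,208,.009),("bigcup",105,114,.1),("pendepth",484,95,.01),("dev",650,150,.0),("edge",300,238,0)]:
    print(n,world(t,*C(a,b),z).round(3))
for n,u,v in[("a",405,254),("pink",437,264),("b",360,238),("marker",307,220),("rack",313,192),("stand",242,173),("tray",393,218),("dish",228,193)]: print(n,world(s,u,v,0).round(3))
E
```

```text
red [ 0.429 -0.069]
green [ 0.422 -0.196]
pink [ 0.427 -0.274]
cup [0.435 0.208]
stand [0.532 0.381]
dish [0.427 0.357]
rackTL [0.574 0.201]
rackTR [0.576 0.078]
rackBR [0.513 0.077]
rackBL [0.51  0.199]
trayTL [ 0.584 -0.049]
trayTR [ 0.538 -0.211]
trayBR [ 0.49  -0.198]
trayBL [ 0.536 -0.037]
penL [0.421 0.154]
penR [0.413 0.019]
bigcup [0.522 0.526]
pendepth [ 0.583 -0.007]
dev [ 0.506 -0.254]
edge [0.365 0.26 ]
a [ 0.435 -0.203]
pink [ 0.439 -0.287]
b [ 0.435 -0.075]
marker [0.433 0.088]
rack [0.557 0.139]
stand [0.538 0.388]
tray [ 0.558 -0.12 ]
dish [0.429 0.362]
```

```bash
python3 -c "
from h import *
print(tool((.2,.464,.09),17.92,90))"
```

```text
[ 1.1102 -1.2665 -0.3    -0.2002]
```

```bash
python3 -m creep '[0.555,-0.633,-0.3,-0.2,1, 0.555,-0.633,-0.3,-0.2,1, 0.555,-0.633,-0.3,-0.2,1, 0.555,-0.633,-0.3,-0.2,1, 0.555,-0.633,-0.3,-0.2,1, 0.555,-0.633,-0.3,-0.2,1, 0.555,-0.633,-0.3,-0.2,1, 0.555,-0.633,-0.3,-0.2,1]' 60
python3 -c "
from h import *
from cell import *
o=get_obs();print(o['tool_pos'],o['tcp_rot'])
print(tool(np.array([.40,-.13,.33])-o['tool_pos'],o['tcp_rot'][2],90))"
```

```text
time: 1.8
tool_pos: [0.2924, -0.3626, 0.3295]
tcp_rot: [180.0, 0.0, 89.8]
force: [0.1, 0.9, -0.1]
grip_width: 0.0853
grip_force: 0.0
[ 0.29239558 -0.36261259  0.32951936] [1.79988291e+02 2.31500526e-02 8.98472395e+01]
[ 7.763e-01  3.566e-01 -1.600e-03 -4.000e-04]
```

```bash
python3 -m creep '[0.776,0.357,0,0,1, 0.776,0.357,0,0,1, 0.776,0.357,0,0,1, 0.776,0.357,0,0,1, 0.776,0.357,0,0,1, 0.776,0.357,0,0,1, 0.776,0.357,0,0,1]'
cat > look.py <<'E'
import sys
from h import *; from cell import *
def look(name,things):
    p=camera_params("wrist");im=snapshot("wrist");cv2.imwrite(f"pics/{name}.png",im[:,:,::-1])
    o=get_obs();print("tcp",o["tool_pos"].round(4),o["tcp_rot"].round(2),"t",round(o["time"],2),"cam",p["extrinsics"][:3,3].round(3),"f",round(p["fx"]),round(p["cx"]),round(p["cy"]))
    for n in things:
        for d in place_of(n,"wrist"):
            u,v=d["xy"][0]*640,d["xy"][1]*400;print(n,round(d["score"],2),round(u),round(v),world(p,u,v,0,True).round(4))
    np.save(f"pics/{name}.npy",p,allow_pickle=True);return p,im
if __name__=="__main__": look(sys.argv[1],sys.argv[2:])
E
python3 look.py w1 bottle_a pen_tray bottle_rack marker
```

```text
time: 2.68
tool_pos: [0.3996, -0.1314, 0.3293]
tcp_rot: [-180.0, 0.0, 89.8]
force: [-0.1, 0.5, 0.0]
grip_width: 0.0852
grip_force: 0.0
tcp [ 0.3995 -0.1315  0.3293] [-1.7999e+02  2.0000e-02  8.9740e+01] t 2.73 cam [ 0.399 -0.066  0.464] f 310 316 194
bottle_a 0.83 336 247 [ 0.4316 -0.2823]
bottle_a 0.62 338 115 [ 0.4328 -0.0698]
bottle_a 0.59 332 196 [ 0.4247 -0.1953]
pen_tray 0.96 409 154 [ 0.5443 -0.1282]
marker 0.69 329 10 [0.4194 0.0939]
```

View pics/w1.png

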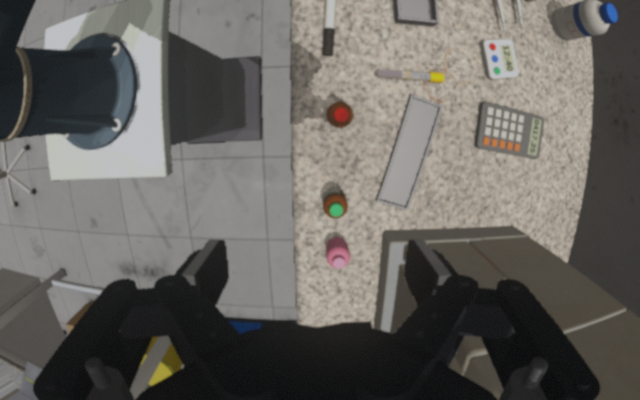

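Wrist view: red cap (340,115), green cap (336,210), pink (338,255), tray at (408,152) and the corner of the rack at top (415,12).

```bash
python3 - <<'E'
from h import *
im=cv2.imread("pics/w1.png");p=np.load("pics/w1.npy",allow_pickle=True).item()
h=cv2.cvtColor(im,cv2.COLOR_BGR2HSV)
for n,lo,hi,x0,x1,y0,y1 in[("green",45,85,320,355,190,230),("red",0,6,325,355,98,130)]:
    m=cv2.inRange(h,(lo,120,70),(hi,255,255));ys,xs=np.nonzero(m[y0:y1,x0:x1]);u,v=xs.mean()+x0,ys.mean()+y0
    print(n,len(xs),u,v,world(p,u,v,.062,True).round(4))
for n,u,v in[("TL",412,96),("TR",439,104),("BR",406,207),("BL",377,199)]: print(n,world(p,u,v,.010,True).round(4))
E
```

```text
green 116 335.5948275862069 209.4051724137931 [ 0.4258 -0.1966]
red 195 340.7435897435897 114.36923076923077 [ 0.4314 -0.0687]
TL [ 0.5427 -0.038 ]
TR [ 0.5872 -0.0473]
BR [ 0.5416 -0.2106]
BL [ 0.4934 -0.1971]
```

```bash
python3 -m creep '[-0.217,0.087,0.2,0,1, -0.217,0.087,0.4,0,1, -0.217,0.087,0.6,0,1, -0.217,0.087,0.75,0,1, -0.217,0.087,0.88,0,1, -0.217,0.087,0.95,0,1, -0.217,0.087,0.984,0,1, -0.217,0.087,0.984,0,1, -0.217,0.087,0.984,0,1]' 30
python3 look.py w2 bottle_a
```

```text
time: 4.05
tool_pos: [0.4263, -0.1957, 0.0349]
tcp_rot: [179.9, 0.1, 89.9]
force: [0.1, 0.2, -0.7]
grip_width: 0.0855
grip_force: 0.0
tcp [ 0.4264 -0.1957  0.0351] [1.799e+02 8.000e-02 8.992e+01] t 4.1 cam [ 0.425 -0.13   0.17 ] f 310 316 194
bottle_a 0.86 315 228 [ 0.4253 -0.1969]
bottle_a 0.61 324 3 [ 0.4305 -0.0681]
bottle_a 0.44 322 334 [ 0.4297 -0.2778]
```

View pics/w2.png

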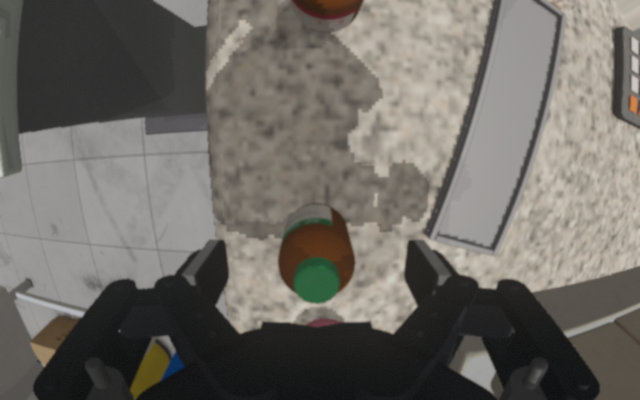

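Bottle centred at (317,262) between the pads (215 and 420). Closing and then lifting.

```bash
python3 -m creep '[0,0,0,0,0.6, 0,0,0,0,0.4, 0,0,0,0,0.3, 0,0,0,0,0.2, 0,0,0,0,0.2, 0,0,0,0,0.2, 0,0,-0.1,0,0.2, 0,0,-0.2,0,0.2, 0,0,-0.35,0,0.2, 0,0,-0.35,0,0.2]' 30
```

```text
time: 5.4
tool_pos: [0.4274, -0.1964, 0.1416]
tcp_rot: [179.7, 0.2, 89.9]
force: [1.8, 0.3, -0.5]
grip_width: 0.0351
grip_force: 30.3
```

```bash
python3 -m creep '[0.2,0.05,-0.15,0,0.2, 0.4,0.1,-0.2,0,0.2, 0.6,0.15,-0.2,0,0.2, 0.75,0.2,-0.2,0,0.2, 0.8,0.24,-0.2,0,0.2, 0.8,0.24,-0.2,0,0.2, 0.8,0.24,-0.2,0,0.2]'
python3 look.py w3 bottle_rack cup cup_stand marker dish bottle_b
```

```text
time: 6.28
tool_pos: [0.4973, 0.0435, 0.1983]
tcp_rot: [-179.9, 0.0, 89.9]
force: [0.3, -0.5, -0.4]
grip_width: 0.0349
grip_force: 30.3
tcp [0.4973 0.0433 0.1985] [-1.7989e+02  1.0000e-02  8.9810e+01] t 6.33 cam [0.497 0.109 0.333] f 310 316 194
bottle_rack 0.74 363 84 [0.5473 0.1405]
bottle_rack 0.51 260 26 [0.4369 0.2067]
cup 0.74 259 22 [0.4355 0.2114]
marker 0.65 245 131 [0.4198 0.0905]
bottle_b 0.63 316 230 [ 0.4964 -0.0237]
```

View pics/w3.png

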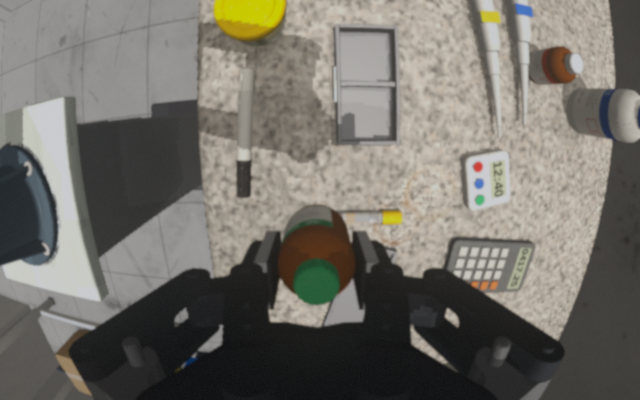

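The rack's rim corners are at about (334,25), (396,25), (398,143) and (337,145), and its divider at y≈83. The pen runs (247,68)–(243,196), and the cup lid is at about (250,12).

```bash
python3 - <<'E'
from h import *
p=np.load("pics/w3.npy",allow_pickle=True).item()
for n,u,v,z in[("TL",334,25,.025),("TR",397,25,.025),("BR",398,143,.025),("BL",337,145,.025),("div",367,83,.025),("penT",247,68,.009),("penB",243,196,.009),("cupL",214,10,.066),("cupR",286,10,.066),("cupbot",250,41,.056)]: print(n,world(p,u,v,z,True).round(4))
E
```

```text
TL [0.5147 0.1983]
TR [0.5785 0.202 ]
BR [0.5802 0.0794]
BL [0.5177 0.0763]
div [0.5471 0.1391]
penT [0.4247 0.158 ]
penB [0.4158 0.0193]
cupL [0.4061 0.207 ]
cupR [0.4712 0.2011]
cupbot [0.4378 0.1761]
```

```bash
python3 -m creep '[0.2,0.08,0,0,0.2, 0.35,0.14,0,0,0.2, 0.418,0.162,0.05,0,0.2, 0.418,0.162,0.15,0,0.2, 0.418,0.162,0.25,0,0.2, 0.418,0.162,0.35,0,0.2, 0.418,0.162,0.42,0,0.2, 0.418,0.162,0.47,0,0.2, 0.418,0.162,0.5,0,0.2, 0.418,0.162,0.515,0,0.2, 0.418,0.162,0.515,0,0.2, 0.418,0.162,0.515,0,0.2]'
```

```text
time: 8.12
tool_pos: [0.5473, 0.1701, 0.0453]
tcp_rot: [179.9, -0.0, 89.9]
force: [-0.0, -0.1, -1.1]
grip_width: 0.0349
grip_force: 30.3
```

```bash
python3 -m creep '[0,0,0.008,0,0.2, 0,0,0.014,0,0.2, 0,0,0.017,0,0.2, 0,0,0.017,0,0.2]'
```

```text
time: 8.62
tool_pos: [0.5468, 0.17, 0.0394]
tcp_rot: [-180.0, 0.0, 89.9]
force: [0.5, -0.1, 0.1]
grip_width: 0.0352
grip_force: 30.3
```

```bash
python3 -m creep '[0,0,0.002,0,0.2, 0,0,0.004,0,0.2, 0,0,0.005,0,0.2, 0,0,0.005,0,0.2]'
```

```text
time: 9.12
tool_pos: [0.5469, 0.17, 0.0385]
tcp_rot: [180.0, -0.0, 89.9]
force: [-1.4, 0.4, 5.0]
grip_width: 0.035
grip_force: 30.8
```

Contact with the floor (5 N), so I release and rise.

```bash
python3 -m creep '[0,0,0,0,0.5, 0,0,0,0,0.6, 0,0,0,0,0.7, 0,0,0,0,0.7, 0,0,-0.1,0,0.7, 0,0,-0.2,0,0.8, -0.1,-0.05,-0.3,0,0.9, -0.3,-0.15,-0.4,0,1, -0.5,-0.25,-0.4,0,1, -0.7,-0.35,-0.4,0,1, -0.795,-0.386,-0.4,0,1, -0.795,-0.386,-0.4,0,1, -0.795,-0.386,-0.4,0,1]'
python3 look.py w4 bottle_b
```

```text
time: 10.75
tool_pos: [0.4309, -0.0683, 0.1581]
tcp_rot: [180.0, -0.0, 89.9]
force: [0.9, -0.0, 0.4]
grip_width: 0.0857
grip_force: 0.0
tcp [ 0.4311 -0.0677  0.158 ] [ 1.7999e+02 -1.0000e-02  8.9950e+01] t 10.8 cam [ 0.43  -0.003  0.293] f 310 316 194
bottle_b 0.55 315 183 [ 0.43   -0.0704]
```

View pics/w4.png

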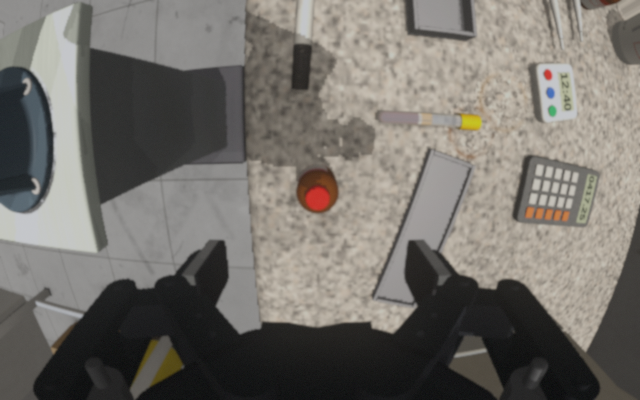

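Red cap at (318,198), consistent with (0.431, −0.069); going down on it.

```bash
python3 -m creep '[-0.004,0,0.15,0,1, -0.004,0,0.28,0,1, -0.004,0,0.36,0,1, -0.004,0,0.4,0,1, -0.004,0,0.41,0,1, -0.004,0,0.41,0,1, -0.004,0,0.41,0,0.6, -0.004,0,0.41,0,0.4, -0.004,0,0.41,0,0.3, -0.004,0,0.41,0,0.2, -0.004,0,0.41,0,0.2, -0.004,0,0.41,0,0.2]' 30
python3 -m creep '[0,0,-0.1,0,0.2, 0,0,-0.2,0,0.2, 0,0,-0.3,0,0.2, 0,0,-0.35,0,0.2, 0,0,-0.35,0,0.2]'
```

```text
time: 12.35
tool_pos: [0.431, -0.0697, 0.0356]
tcp_rot: [179.9, 0.0, 89.9]
force: [-0.3, -0.3, 7.0]
grip_width: 0.0353
grip_force: 29.5
time: 12.98
tool_pos: [0.4313, -0.0698, 0.141]
tcp_rot: [179.9, 0.1, 89.9]
force: [0.7, 0.6, -1.9]
grip_width: 0.0349
grip_force: 30.3
```

```bash
python3 -m creep '[0.18,0.1,0,0,0.2, 0.35,0.2,0,0,0.2, 0.5,0.3,0,0,0.2, 0.58,0.38,0,0,0.2, 0.596,0.388,0,0,0.2, 0.596,0.388,0.05,0,0.2, 0.596,0.388,0.14,0,0.2, 0.596,0.388,0.22,0,0.2, 0.596,0.388,0.28,0,0.2, 0.596,0.388,0.31,0,0.2, 0.596,0.388,0.32,0,0.2, 0.596,0.388,0.32,0,0.2, 0.596,0.388,0.325,0,0.2, 0.596,0.388,0.33,0,0.2, 0.596,0.388,0.333,0,0.2, 0.596,0.388,0.333,0,0.2, 0.596,0.388,0.333,0,0.2]'
```

```text
time: 15.1
tool_pos: [0.5474, 0.1091, 0.0401]
tcp_rot: [180.0, -0.0, 89.9]
force: [0.3, 0.5, 0.0]
grip_width: 0.0351
grip_force: 30.3
```

```bash
python3 -m creep '[0,0,0.002,0,0.2, 0,0,0.004,0,0.2, 0,0,0.006,0,0.2, 0,0,0.006,0,0.2]'
```

```text
time: 15.6
tool_pos: [0.5475, 0.1091, 0.0396]
tcp_rot: [180.0, 0.0, 89.9]
force: [-1.8, -0.4, 9.9]
grip_width: 0.0352
grip_force: 31.4
```

```bash
python3 -m creep '[0,0,0,0,0.5, 0,0,0,0,0.6, 0,0,0,0,0.7, 0,0,0,0,0.7, 0,0,-0.1,0,0.7, 0,0,-0.25,0,0.8, 0,0,-0.4,0,0.9, 0.1,-0.1,-0.55,0,1, 0.25,-0.2,-0.7,0,1, 0.303,-0.258,-0.7,0,1, 0.303,-0.258,-0.7,0,1, 0.303,-0.258,-0.7,0,1]'
python3 look.py w5 cup cup_stand dish bottle_rack bottle_a marker
```

```text
time: 17.1
tool_pos: [0.4704, 0.1998, 0.248]
tcp_rot: [180.0, 0.0, 89.9]
force: [0.4, -0.8, 0.7]
grip_width: 0.085
grip_force: 0.0
tcp [0.4706 0.1995 0.2478] [-1.7998e+02  3.0000e-02  8.9890e+01] t 17.15 cam [0.47  0.265 0.383] f 310 316 194
cup 0.9 290 160 [0.4372 0.2057]
cup_stand 0.89 371 21 [0.5389 0.383 ]
dish 0.86 283 39 [0.43   0.3583]
bottle_rack 0.84 377 211 [0.55   0.1389]
bottle_a 0.95 372 230 [0.5458 0.111 ]
bottle_a 0.67 282 38 [0.4288 0.3599]
bottle_a 0.63 374 188 [0.5447 0.1703]
```

View pics/w5.png

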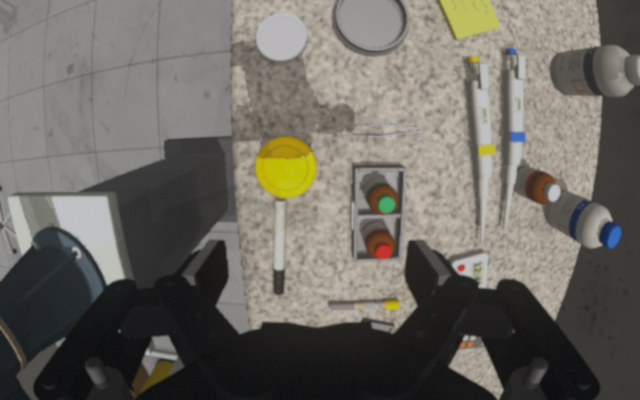

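Both bottles stand in their bays at (378,197) and (378,242). The cup lid is at (286,168), the stand at (371,19), the dish at (282,37) and the pen at (245–290 rows).

```bash
python3 - <<'E'
from h import *
im=cv2.imread("pics/w5.png");p=np.load("pics/w5.npy",allow_pickle=True).item()
h=cv2.cvtColor(im,cv2.COLOR_BGR2HSV);m=cv2.inRange(h,(20,120,80),(38,255,255))[120:210,240:330]
(c,r)=cv2.minEnclosingCircle(cv2.findNonZero(m));print(c[0]+240,c[1]+120,r);x,y,w,hh=cv2.boundingRect(m);print(x,y,w,hh)
print(world(p,c[0]+240,c[1]+120,.066,True),[world(p,240+x+a,120+y+b,.066,True).round(4) for a,b in((0,hh/2),(w,hh/2),(w/2,0),(w/2,hh))])
for n,u,v,z in[("stL",334,20,.02),("stR",409,20,.02),("stB",371,52,.02),("penT",280,200,.009),("penB",279,293,.009)]: print(n,world(p,u,v,z,True).round(4))
E
```

```text
285.4156913757324 166.77751922607422 31.408859252929688
15 16 62 63
[0.43828303 0.20899651] [array([0.406 , 0.2085]), array([0.4711, 0.2081]), array([0.4395, 0.2411]), array([0.4381, 0.1741])]
stL [0.4912 0.3768]
stR [0.5817 0.3831]
stB [0.5343 0.3384]
penT [0.4247 0.1564]
penB [0.4171 0.0176]
```

```bash
python3 -m creep '[0.028,-0.107,0.1,0,1, 0.028,-0.107,0.25,0,1, 0.028,-0.107,0.4,0,1, 0.028,-0.107,0.45,0,1, 0.028,-0.107,0.5,0,1, 0.028,-0.107,0.55,0,1, 0.028,-0.107,0.6,0,1, 0.028,-0.107,0.64,0,1, 0.028,-0.107,0.673,0,1, 0.028,-0.107,0.673,0,1, 0.028,-0.107,0.673,0,1]' 30
python3 look.py w6 cup
```

```text
time: 18.82
tool_pos: [0.4382, 0.2087, 0.0466]
tcp_rot: [180.0, -0.0, 89.9]
force: [-0.7, 0.5, 0.3]
grip_width: 0.0857
grip_force: 0.0
tcp [0.4383 0.2087 0.0468] [ 1.7995e+02 -1.0000e-02  8.9930e+01] t 18.88 cam [0.438 0.274 0.181] f 310 316 194
cup 0.66 314 219 [0.4364 0.2093]
```

View pics/w6.png

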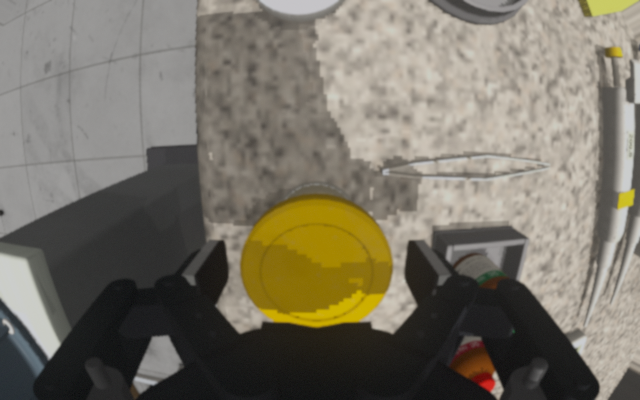

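The lid (centre 317,262) sits between the pads with even gaps. Grip and lift.

```bash
python3 -m creep '[0,0,0,0,0.85, 0,0,0,0,0.75, 0,0,0,0,0.65, 0,0,0,0,0.6, 0,0,0,0,0.6, 0,0,0,0,0.6, 0,0,-0.05,0,0.6, 0,0,-0.12,0,0.6, 0,0,-0.2,0,0.6, 0,0,-0.25,0,0.6, 0,0,-0.25,0,0.6]' 30
```

```text
time: 20.3
tool_pos: [0.4388, 0.2088, 0.123]
tcp_rot: [179.8, -0.0, 89.9]
force: [0.4, -0.2, -1.7]
grip_width: 0.0645
grip_force: 33.4
```

```bash
python3 -m creep '[0.15,0.1,0,0,0.6, 0.3,0.2,0,0,0.6, 0.45,0.28,0,0,0.6, 0.55,0.32,0,0,0.6, 0.578,0.326,0,0,0.6, 0.578,0.326,0,0,0.6, 0.578,0.326,0.05,0,0.6, 0.578,0.326,0.1,0,0.6, 0.578,0.326,0.15,0,0.6, 0.578,0.326,0.19,0,0.6, 0.578,0.326,0.22,0,0.6, 0.578,0.326,0.23,0,0.6, 0.578,0.326,0.235,0,0.6, 0.578,0.326,0.24,0,0.6, 0.578,0.326,0.24,0,0.6]'
```

```text
time: 22.18
tool_pos: [0.5364, 0.3821, 0.0502]
tcp_rot: [179.9, -0.0, 89.9]
force: [-0.1, 0.1, 0.8]
grip_width: 0.0648
grip_force: 33.7
```

```bash
python3 -m creep '[0,0,0.002,0,0.6, 0,0,0.004,0,0.6, 0,0,0.006,0,0.6, 0,0,0.006,0,0.6]'
```

```text
time: 22.68
tool_pos: [0.5364, 0.3822, 0.0501]
tcp_rot: [179.9, -0.0, 89.9]
force: [-2.2, -1.1, 12.5]
grip_width: 0.0646
grip_force: 34.5
```

```bash
python3 -m creep '[0,0,0,0,0.85, 0,0,0,0,1, 0,0,0,0,1, 0,0,-0.1,0,1, 0,0,-0.2,0,1, 0,0,-0.4,0,1, -0.2,-0.08,-0.4,0,1, -0.4,-0.16,-0.4,0,1, -0.6,-0.24,-0.4,0,1, -0.8,-0.32,-0.4,0,1, -0.982,-0.386,-0.4,0.01,1, -0.982,-0.386,-0.4,0.01,1, -0.982,-0.386,-0.4,0.01,1, -0.982,-0.386,-0.4,0.01,1]'
python3 look.py w7 marker pen_tray
```

```text
time: 24.42
tool_pos: [0.4207, 0.0884, 0.1677]
tcp_rot: [179.9, -0.0, 86.4]
force: [0.4, -0.8, -0.4]
grip_width: 0.0856
grip_force: 0.0
tcp [0.4206 0.0885 0.1676] [ 1.7995e+02 -1.0000e-02  8.6450e+01] t 24.48 cam [0.424 0.154 0.302] f 310 316 194
marker 0.65 314 177 [0.4189 0.0896]
```

View pics/w7.png

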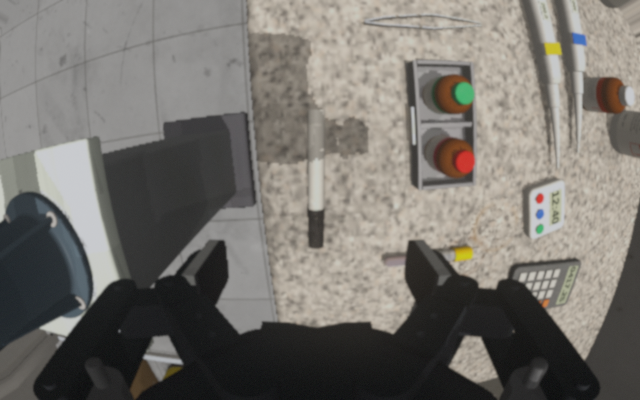

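Pen is upright in the image, (316,110)–(316,246), aligned with the tool. Descend, grip, lift.

```bash
python3 -m creep '[0,0,0.15,0,1, 0,0,0.3,0,0.8, 0,0,0.4,0,0.7, 0,0,0.46,0,0.6, 0,0,0.49,0,0.6, 0,0,0.51,0,0.6, 0,0,0.51,0,0.6, 0,0,0.51,0,0.6]' 40
python3 -m creep '[0,0,0,0,0.4, 0,0,0,0,0.25, 0,0,0,0,0.1, 0,0,0,0,0, 0,0,0,0,0, 0,0,0,0,0]'
```

```text
time: 25.58
tool_pos: [0.4202, 0.0875, 0.0151]
tcp_rot: [179.9, -0.0, 86.3]
force: [-0.3, -0.6, 0.1]
grip_width: 0.0513
grip_force: 0.0
time: 26.32
tool_pos: [0.42, 0.0874, 0.0151]
tcp_rot: [180.0, -0.0, 86.3]
force: [-0.9, 0.0, 6.1]
grip_width: 0.0158
grip_force: 39.5
```

```bash
python3 -m creep '[0,0,-0.1,0,0, 0,0,-0.25,0,0, 0,0,-0.4,0,0, -0.15,0.08,-0.517,0.01,0, -0.3,0.15,-0.517,0.02,0, -0.45,0.23,-0.517,0.035,0, -0.606,0.306,-0.517,0.035,0, -0.606,0.306,-0.517,0.035,0, -0.606,0.306,-0.517,0.035,0]'
python3 look.py w8 pen_tray marker
```

```text
time: 27.45
tool_pos: [0.4986, -0.0994, 0.1692]
tcp_rot: [-179.9, -0.0, 73.7]
force: [-0.3, -0.5, 0.1]
grip_width: 0.0156
grip_force: 39.2
tcp [ 0.4984 -0.0987  0.1693] [-1.7985e+02 -4.0000e-02  7.3740e+01] t 27.5 cam [ 0.517 -0.037  0.304] f 310 316 194
pen_tray 0.94 365 188 [ 0.543  -0.1229]
marker 0.68 313 240 [ 0.476  -0.1635]
```

View pics/w8.png

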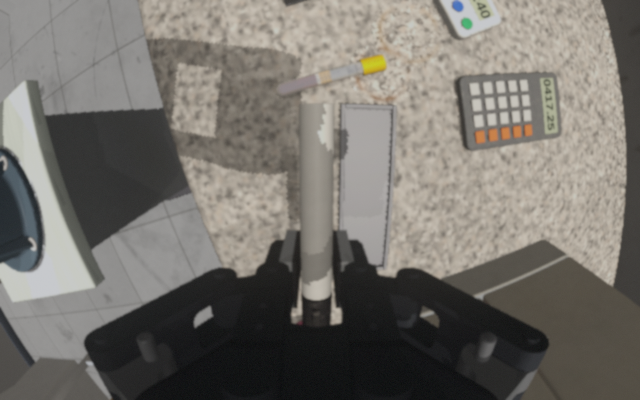

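The pen is held straight along the tool axis; tray rim corners are about (341,103), (393,106) and (383,268).

```bash
python3 - <<'E'
from h import *
p=np.load("pics/w8.npy",allow_pickle=True).item()
W={n:world(p,u,v,.01,True) for n,u,v in[("TL",341,103),("TR",393,106),("BR",383,268),("L",338,190),("pen",0,0)] if n!="pen"}
print({k:v.round(4) for k,v in W.items()}); d=W["TR"]-W["BR"];print(np.linalg.norm(d),np.degrees(np.arctan2(d[0],d[1])))
w=W["TR"]-W["TL"];print(np.linalg.norm(w),np.degrees(np.arctan2(-w[1],w[0])),"centre",(W["TL"]+W["BR"])/2)
# pen tip far end seen for tilt: height .169-.0151 + .009
print(world(p,316,103,.163,True))
print(tool(np.array([.542,-.123,.03])-[.4985,-.099,.1692],73.74))
E
```

```text
{'TL': array([ 0.5415, -0.0342]), 'TR': array([ 0.5893, -0.0495]), 'BR': array([ 0.5409, -0.2132]), 'L': array([ 0.5161, -0.1147])}
0.1706775775703889 16.449128089585013
0.05013406460893442 17.769251168842754 centre [ 0.54121598 -0.12372858]
[ 0.51783319 -0.03244922]
[-0.0362  0.1616  0.464   0.    ]
```

```bash
python3 -m creep '[-0.036,0.08,0,0,0, -0.036,0.16,0,0,0, -0.036,0.16,0,0,0, -0.036,0.16,0.1,0,0, -0.036,0.16,0.22,0,0, -0.036,0.16,0.33,0,0, -0.036,0.16,0.41,0,0, -0.036,0.16,0.46,0,0, -0.036,0.16,0.48,0,0, -0.036,0.16,0.48,0,0, -0.036,0.16,0.488,0,0, -0.036,0.16,0.494,0,0, -0.036,0.16,0.494,0,0, -0.036,0.16,0.494,0,0]'
```

```text
time: 29.35
tool_pos: [0.5429, -0.1238, 0.0217]
tcp_rot: [180.0, 0.0, 73.7]
force: [-0.2, -0.1, -0.1]
grip_width: 0.0156
grip_force: 39.2
```

```bash
python3 -m creep '[0,0,0.002,0,0, 0,0,0.004,0,0, 0,0,0.006,0,0, 0,0,0.006,0,0]'
```

```text
time: 29.85
tool_pos: [0.5428, -0.1237, 0.0196]
tcp_rot: [-180.0, -0.0, 73.7]
force: [0.4, -0.5, 0.0]
grip_width: 0.0159
grip_force: 39.2
```

```bash
python3 -m creep '[0,0,0.002,0,0, 0,0,0.004,0,0, 0,0,0.005,0,0, 0,0,0.005,0,0]'
```

```text
time: 30.35
tool_pos: [0.5429, -0.1237, 0.0191]
tcp_rot: [180.0, 0.0, 73.7]
force: [-1.4, 0.7, 5.6]
grip_width: 0.0157
grip_force: 40.0
```

Contact. Open slightly, then rise and look.

```bash
python3 -m creep '[0,0,0,0,0.22, 0,0,0,0,0.25, 0,0,0,0,0.25, 0,0,-0.02,0,0.3, 0,0,-0.06,0,0.35, 0,0,-0.15,0,0.5, 0,0,-0.3,0,0.6, -0.1,0,-0.45,0,0.6, -0.3,-0.2,-0.6,0,0.6, -0.3,-0.4,-0.7,0,0.6, -0.3,-0.4,-0.7,0,0.6, -0.3,-0.4,-0.7,0,0.6, -0.3,-0.4,-0.7,0,0.6]'
python3 - <<'E'
from look import *
look("w9",["marker","pen_tray","bottle_a"])
im=snapshot("top");cv2.imwrite("pics/topz.png",cv2.resize(im[130:270,140:500],(792,308),interpolation=cv2.INTER_CUBIC)[:,:,::-1])
E
```

```text
time: 31.98
tool_pos: [0.4034, -0.1769, 0.2287]
tcp_rot: [179.9, 0.0, 73.7]
force: [-0.8, -0.1, -0.1]
grip_width: 0.0512
grip_force: 0.0
tcp [ 0.4035 -0.1768  0.2282] [1.7993e+02 2.0000e-02 7.3740e+01] t 32.02 cam [ 0.421 -0.114  0.363] f 310 316 194
marker 0.58 413 94 [ 0.5401 -0.1226]
pen_tray 0.64 416 94 [ 0.5437 -0.123 ]
pen_tray 0.58 415 94 [ 0.5429 -0.1228]
bottle_a 0.63 359 235 [ 0.4324 -0.2768]
```

View pics/w9.png

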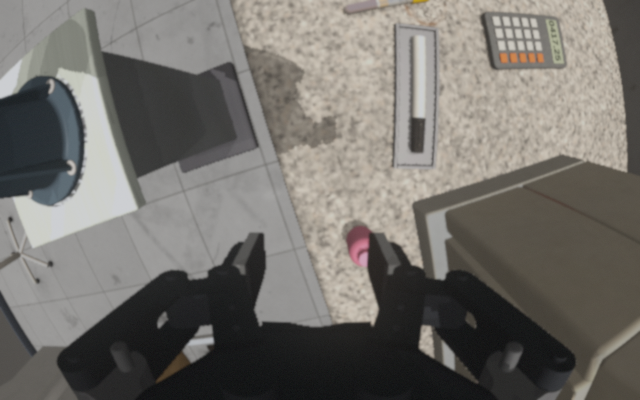

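View pics/topz.png

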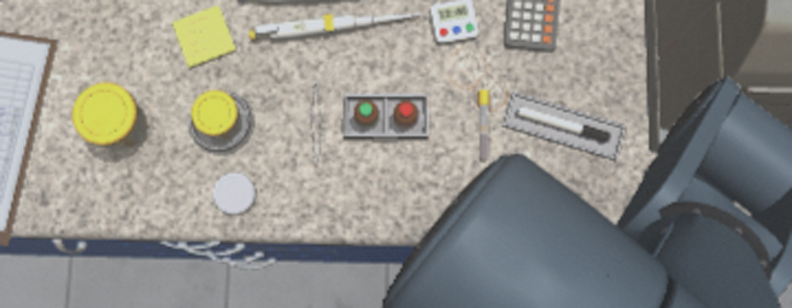

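The pen lies flat inside the tray at (418,95); the top view shows both bottles in their bays. The cup lid at (215,113) looks offset in the stand, so I check whether that's parallax.

```bash
python3 - <<'E'
from h import *;from cell import camera_params
t=camera_params("top")
for X in[(.5364,.3822,.073),(.5364,.3822,.02)]:
    u,v=pix(t,X);print((u-140)*2.2,(v-130)*2.2)
E
```

```text
213.0485970587711 110.4627022363416
220.51358790197938 118.99305463986906
```

It is parallax: the lid appears where a cup seated in the middle of the stand should. Handing in.

```bash
python3 -c "
from cell import *
print(finish_job())"
```

```text
the job is handed in; nothing more can be done
None
```

I handed the job in at about 32 s: both bottles are in the rack, one per bay, the cup is in the round stand, and the pen is flat in its tray. Each was set down to floor contact before release, and the petri dish wasn't touched.

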